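Clear and bolt down the filter housing cover

ROBOT

A 6-joint arm with a two-finger parallel gripper is mounted at the origin on the work surface. World frame = base frame: x ahead of the robot, y to its left, z up, the work surface at z = 0. Lengths are in mm, angles in rad, forces in N, time in s.
With the tool pointing down it reaches from about 300 to 775 mm from the base axis. Payload 14.6 kg.
Tool frame: the origin (TCP) lies between the finger pads, 19 mm behind the fingertips; this is the grasp point; z points along the fingers, y is the line along which they close (so a half turn about z gives the same grasp; the last joint's range is limited). The gripper opens to 94 mm and grips with 3 to 60 N. Pads are 16 mm wide; open, the fingers measure 119 mm over their backs; the gripper's body (75 mm by 177 mm) begins 78 mm behind the grasp point.
Start: joints at [1.253, 0.3, 1.521, -0, 1.321, -0.067], TCP at [136.496, 532.783, 224.246] pointing down, gripper open.
Joint ranges: [-3.03, 3.03], [-0.79, 2.21], [0.23, 2.52], [-1.04, 4.18], [0, 3.07], [-2.55, 2.55]. Speed limits (rad/s): [2.22, 2.22, 2.57, 3.14, 3.14, 3.14].

INTERFACE

Orientations are given as [roll, pitch, yaw] about the fixed x, y, z axes, in that order (R = Rz(yaw) Ry(pitch) Rx(roll)).
In Python, from cell import * gives the robot as it stands. The module is installed in compiled form; this text tells all that it offers.
- The arm moves only by the shell command python3 -m jog 'ROWS' [FORCE]. ROWS is JSON, a list of rows, each a list of 3 entries, a list of its own where there are three numbers: the finger opening in mm, from 0 to 94, then the shift along the tool's x, y, z in units of 50 mm (1.0 is 50 mm), then the turn about the tool's z in units of 180 degrees (1.0 is 180 degrees). In form: [[fingers, [dx, dy, dz], twist], ...]. A call has 1 to 20 rows; each row shifts and turns the commanded pose from where the row before left it, along the tool's axes as they then stand; what a row does not reach is not made up. A row lasts 1/10 s, in which the tool goes at most 50 mm and 8.59 degrees, less where a joint would pass 70% of its speed; a pose out of reach is approached as far as the arm can. A call with a number of a shift or a turn outside -1 to 1 is refused whole. A call with a gripper value outside its range is refused whole. The fingers move at their own pace and stop on an object; FORCE is the grip in N (left out, the last holds). Time passes only in rows, so rows that do not move let the fingers close. It gives the time, the measured TCP pose, the force, the opening and the grip force at its end, in the units of the state.
- read_state(): the state, without advancing time (a new reading comes with each control period).
- camera(name): name is "scene" or "top" or "wrist"; returns the picture (420x560x3 uint8, red, green, blue); there is no depth.
- calibration(name): a dict with "mtx" (3x3 intrinsics, pixels), "cam_to_world" (4x4, takes a point from camera to world coordinates); the wrist camera has in their place "hand_eye" (4x4, takes a point from camera to tool coordinates, whose origin is the TCP and whose axes are the flange's). Camera axes: x right, y down, z forward; pixel columns grow to the right and rows downward; lengths in mm; the calibration is good to about 2 mm. A picture is of the moment at which its call begins: read the wrist's pose just before it. calibration takes no time and is no camera call.
- sign_off(): hands the job in; it is judged then, once.
Trained networks look in the newest picture that a camera, given by its name, has taken for a name from the list of things; names that differ only in an ending like _2 or _b are one class to them, and where a whole thing is asked for, a point or a joint stands for the part that bears it (a point fixed in the world has none). Each returns a list of dicts, best first, with "conf" (0 to 1); they miss things now and then, are a little off and sometimes report something else, mostly with a low value. They report only what shows in the picture. A call takes as long as a camera call. They do not tell look-alikes from the thing itself.
- regions_of(camera, query): "pixels" (420x560 bool, what is visible of it) and "rect" ([centre column, centre row, width, height] in pixels, round what is visible of it).
The state is a dict: "clock": time; "joints": joint angles; "qd": joint speeds; "effort": joint torques, N m; "eef_pos": TCP position; "eef_rot": TCP orientation; "wrist_force": force on the tool from outside, world axes, zero at the start; "moment": the same for the moment, N m; "finger_gap": finger opening in mm; "finger_force": force on a finger pad.
Only numpy, scipy, OpenCV 4.12 (cv2) and the standard library are available. Lean on these libraries where they do the work, as an engineer would, in place of code of your own. Each camera call takes 0.05 s, during which the arm holds its last target. There are 200 camera calls.

TASK

The spent filter cartridge has been left lying on the cover of the filter housing: put it in the empty grey waste tray first. Then fasten the cover by turning its three T-bar bolts clockwise fully home against their stops, the middle one first and then the outer two in either order, without knocking over the bottles, jar, beaker or fresh cartridge standing around.

Things in the scene. Friction and masses are not known exactly. Their poses are not given: they have to be found in the camera images.
- housing: white filter housing fixed to the bench, with a flat aluminium cover 200 mm (its x) by 310 mm (its y), whose top is 69 mm above the bench. Origin: centre of its underside. z up, x away from the robot at yaw 0, y to its left. Three bolts stand in a row along y at local x = +55 mm, 120 mm apart; the near half of the cover is bare of them
- cartridge_center (a point): the spent filter cartridge, lying on the near half of the cover: white ribbed cylinder 31 mm thick with a 34 mm square grey cap on each end, 80 mm long, 70 g. The point is its centre, 17 mm above what it lies on; x runs along its length. Take it across the middle
- waste_tray: empty grey open waste tray fixed to the bench beside the housing, on either side, 190 mm (its x) by 140 mm (its y) by 45 mm high outside, walls and floor 5 mm. Origin: centre of its underside, z up
- bolt_left_grip (a point): the left T-bar bolt of the cover (seen from the robot; local y = +120 mm): steel bar 68 mm long, 16 mm wide, 20 to 56 mm above the cover, on a round shank of 22 mm diameter. The point is on the vertical turning axis, 45 mm above the cover, 11 mm below the bar's top: a good TCP height to pinch the bar across its width. x runs along the bar and turns with it, z is up
- bolt_left (a joint): turn of the left bolt, rad, growing clockwise seen from above. 0 = bar across the cover (along the housing's x); 1.571 = end stop, fully home, bar along the housing's y, in line with the row of bolts. Starts at 0.15 to 0.75, stays where it is left, takes about 0.12 N m to turn. Home counts from 1.46
- bolt_mid_grip (a point): the middle T-bar bolt of the cover (seen from the robot; local y = 0): steel bar 68 mm long, 16 mm wide, 20 to 56 mm above the cover, on a round shank of 22 mm diameter. The point is on the vertical turning axis, 45 mm above the cover, 11 mm below the bar's top: a good TCP height to pinch the bar across its width. x runs along the bar and turns with it, z is up
- bolt_mid (a joint): turn of the middle bolt, rad, growing clockwise seen from above. 0 = bar across the cover (along the housing's x); 1.571 = end stop, fully home, bar along the housing's y, in line with the row of bolts. Starts at 0.15 to 0.75, stays where it is left, takes about 0.12 N m to turn. Home counts from 1.46
- bolt_right_grip (a point): the right T-bar bolt of the cover (seen from the robot; local y = -120 mm): steel bar 68 mm long, 16 mm wide, 20 to 56 mm above the cover, on a round shank of 22 mm diameter. The point is on the vertical turning axis, 45 mm above the cover, 11 mm below the bar's top: a good TCP height to pinch the bar across its width. x runs along the bar and turns with it, z is up
- bolt_right (a joint): turn of the right bolt, rad, growing clockwise seen from above. 0 = bar across the cover (along the housing's x); 1.571 = end stop, fully home, bar along the housing's y, in line with the row of bolts. Starts at 0.15 to 0.75, stays where it is left, takes about 0.12 N m to turn. Home counts from 1.46
- spare: a fresh cartridge, same shape, standing on end on the bench behind the housing, 80 mm tall; leave it. Origin at the centre of its foot
- bottle_tray: black open tray fixed to the bench on the other side of the housing, same size as the waste tray, holding two bottles; not for waste. Origin: centre of its underside
- bottle_a: white plastic bottle, 56 mm wide, 110 mm tall, standing in the black tray. Origin at the centre of its foot
- bottle_b: a second white bottle with a paper label, 56 mm wide, 110 mm tall, standing in the black tray. Origin at the centre of its foot
- jar: brown glass jar, 60 mm wide, 80 mm tall, standing on the bench to the left, behind the tray. Origin at the centre of its foot
- beaker: clear beaker, 68 mm wide, 85 mm tall, standing on the bench to the right, behind the tray. Origin at the centre of its foot
- cartridge: the same spent cartridge: its origin is the centre of its underside as it lies at the start, 17 mm below its centre; x along its length
Not all that is in view belongs to the job. What is shaped like the waste_tray but blue is not meant.

How it is judged:
By the outcome, as a careful person would: the job done as asked, in the order asked, and still so for the second after the job is handed in, with the robot touching nothing.
It also fails if it takes over 69 s, if anything falls off the work surface, if the arm or the gripper's body presses on something with over 40 N, if the wrist force passes 120 N, or if a joint passes its speed limit or range.

## Working session

There is one attempt and no reset: what is moved stays moved. The work goes in short steps, Python scripts to look and compute and a shell command to move; the robot and the scene stay as the last step left them, time stands still between calls to the robot, and variables do not carry over. Pictures are saved under pics/ and viewed, at most 10 in all, crops included, and the job is handed in when it is done.

```bash
mkdir -p pics; python3 - <<'E'
from cell import *
import cv2,numpy as np
s=read_state();print(s)
for n in("top","scene"):
    im=camera(n);cv2.imwrite(f"pics/{n}0.png",im[:,:,::-1])
    c=calibration(n);print(n,c)
print(calibration("wrist"))
E
```

```text
{'clock': 0.0, 'joints': array([ 1.25339772e+00,  3.00472018e-01,  1.52156238e+00, -5.11638360e-07,
        1.32067664e+00, -6.66108137e-02]), 'qd': array([ 3.72489326e-04,  1.06542765e-03,  6.71147860e-05,  1.52527105e-03,
        6.19492111e-04, -2.29449148e-03]), 'effort': array([ 1.05215739e-03, -5.31799614e+01, -3.52737987e+01,  7.08626490e-02,
        2.43437866e-02, -8.79863615e-05]), 'eef_pos': array([136.42934537, 532.57509762, 223.69371728]), 'eef_rot': array([-3.14047671e+00, -7.39475150e-05,  2.89080495e+00]), 'wrist_force': array([-0.39635316,  1.14289567,  0.02094731]), 'moment': array([-0.02269388,  0.05528337, -0.005813  ]), 'finger_force': 0.0, 'finger_gap': 93.48046871367356}
top {'mtx': array([[452.18841958,   0.        , 279.3710006 ],
       [  0.        , 452.18841958, 214.08225064],
       [  0.        ,   0.        ,   1.        ]]), 'cam_to_world': array([[ 1.87063003e-02, -9.98835056e-01,  4.44815162e-02,
         5.34953392e+02],
       [-9.99513242e-01, -1.75709897e-02,  2.57786712e-02,
        -1.28203410e+01],
       [-2.49670562e-02, -4.49420880e-02, -9
[... 471 characters left out ...]
49135e+01],
       [ 3.79912873e-03, -6.92606311e-01, -7.21305805e-01,
         8.21420140e+02],
       [ 0.00000000e+00,  0.00000000e+00,  0.00000000e+00,
         1.00000000e+00]])}
{'mtx': array([[304.59033325,   0.        , 273.8904892 ],
       [  0.        , 304.59033325, 206.80471297],
       [  0.        ,   0.        ,   1.        ]]), 'hand_eye': array([[ 3.15267669e-04, -9.58144150e-01, -2.86286027e-01,
         8.36146484e+01],
       [ 9.99999948e-01,  3.23358314e-04,  1.90151614e-05,
         1.30798363e+00],
       [ 7.43537014e-05, -2.86286018e-01,  9.58144201e-01,
        -1.61601001e+02],
       [ 0.00000000e+00,  0.00000000e+00,  0.00000000e+00,
         1.00000000e+00]])}
```

View pics/top0.png

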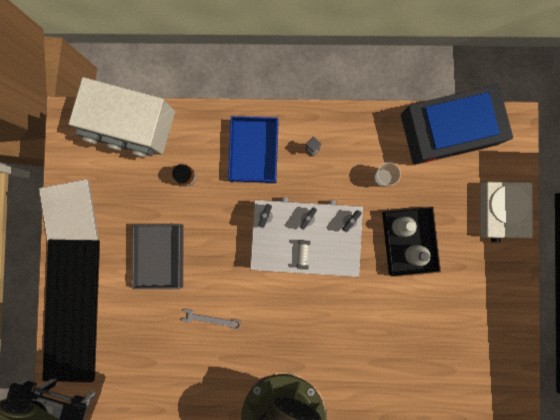

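View pics/scene0.png

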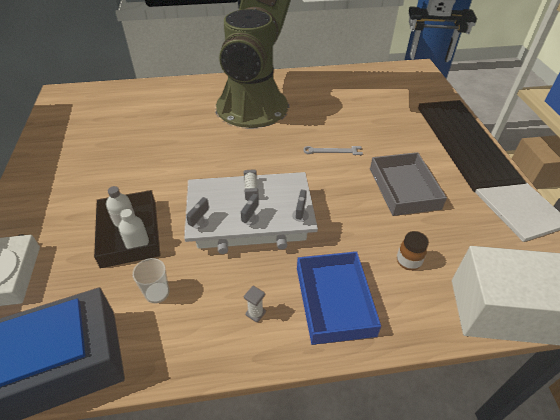

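The top picture shows the housing at (307,240), the spent cartridge at (304,254) and the bolts at (265,215), (309,217) and (352,220). The grey tray is at (157,257).

Look-alikes:
- **Trays:** grey at (157,257) is the waste tray by its description. Blue at (254,150) and black with bottles at (411,242) are not.
- **Cartridges:** the one lying at (304,254) is spent. The one standing at (313,146) is the fresh one.

```bash
cat > h.py <<'E'
from cell import *
import cv2,numpy as np
def ray(name,px,z,T=None):
    c=calibration(name);K=c["mtx"];T=c["cam_to_world"] if T is None else T
    d=T[:3,:3]@np.linalg.inv(K)@np.array([px[0],px[1],1.]);o=T[:3,3]
    return o+d*(z-o[2])/d[2]
def wristT(s):
    from scipy.spatial.transform import Rotation as R
    T=np.eye(4);T[:3,:3]=R.from_euler('xyz',s["eef_rot"]).as_matrix();T[:3,3]=s["eef_pos"]
    return T@calibration("wrist")["hand_eye"]
def measure(name,q,z,T=None,n=4,img=None):
    for r in regions_of(name,q)[:n]:
        m=r["pixels"]
        ys,xs=np.nonzero(m)
        if len(xs)<5: continue
        w=np.array([ray(name,p,z,T)[:2] for p in zip(xs,ys)],np.float32)
        (cx,cy),(a,b),ang=cv2.minAreaRect(w)
        u=np.linalg.eigh(np.cov(w.T))[1][:,1]
        print(q,"conf%.2f"%r["conf"],"px",np.round(r["rect"]).astype(int),"rect c %.0f %.0f size %.0f %.0f ang %.1f"%(cx,cy,a,b,ang),"mean",w.mean(0).round(),"axis deg %.1f"%(np.degrees(np.arctan2(u[1],u[0]))%180))
E
python3 - <<'E'
from h import *
im=camera("top")
for q,z in(("housing",69),("cartridge",90),("waste_tray",45),("bolt_left",125),("bottle_a",110),("jar",80),("beaker",85),("spare",80)): measure("top",q,z)
c=cv2.resize(im[120:300,110:450],None,fx=2.35,fy=2.35,interpolation=cv2.INTER_CUBIC)
cv2.imwrite("pics/crop.png",c[:,:,::-1])
E
```

```text
Traceback (most recent call last):
  File "h.py", line 16, in measure
    w=np.array([ray(name,p,z,T)[:2] for p in zip(xs,ys)],np.float32)
                ~~~^^^^^^^^^^^^
  File "h.py", line 4, in ray
    c=calibration(name);K=c["mtx"];T=c["cam_to_world"] if T is None else T
ValueError: time passes only in moves, steps and waits
```

```bash
sed -i 's/^def ray/from functools import lru_cache\ncalibration=lru_cache(None)(calibration)\ndef ray/' h.py
python3 - <<'E'
from h import *
im=camera("top")
for q,z in(("housing",69),("cartridge",90),("waste_tray",45),("bolt_left",125),("bottle_a",110),("jar",80),("beaker",85),("spare",80)): measure("top",q,z)
c=cv2.resize(im[120:300,110:450],None,fx=2.35,fy=2.35,interpolation=cv2.INTER_CUBIC)
cv2.imwrite("pics/crop.png",c[:,:,::-1])
E
```

```text
housing conf0.90 px [307 235 112  84] rect c 530 -58 size 311 213 ang 87.3 mean [528. -58.] axis deg 86.8
housing conf0.73 px [408 243  64  72] rect c 520 -353 size 189 147 ang 6.7 mean [ 519. -353.] axis deg 175.5
housing conf0.23 px [312 146  11  17] rect c 788 -72 size 35 41 ang 46.1 mean [788. -72.] axis deg 164.3
cartridge conf0.74 px [305 253  14  26] rect c 478 -50 size 34 84 ang 88.2 mean [478. -49.] axis deg 176.6
cartridge conf0.18 px [353 220  16  22] rect c 577 -182 size 20 67 ang 46.0 mean [ 577. -182.] axis deg 140.9
waste_tray conf0.83 px [157 258  55  70] rect c 463 375 size 189 150 ang 1.9 mean [463. 376.] axis deg 1.0
waste_tray conf0.72 px [250 149  50  65] rect c 783 101 size 138 192 ang 89.1 mean [783. 101.] axis deg 179.2
waste_tray conf0.64 px [417 256  24  19] rect c 481 -378 size 55 69 ang 1.1 mean [ 481. -378.] axis deg 86.8
bolt_left conf0.54 px [309 219  19  24] rect c 580 -58 size 20 66 ang 57.3 mean [579. -58.] axis deg 148.4
bolt_left conf0.53 px [267 218  14  22] rect c 584 59 size 19 65 ang 70.6 mean [584.  60.] axis deg 159.8
bottle_a conf0.72 px [418 256  23  19] rect c 485 -361 size 55 68 ang 1.1 mean [ 485. -361.] axis deg 88.6
bottle_a conf0.69 px [402 227  25  21] rect c 563 -322 size 52 63 ang 1.1 mean [ 561. -323.] axis deg 96.3
jar conf0.80 px [184 174  25  23] rect c 700 296 size 68 57 ang 46.3 mean [699. 297.] axis deg 65.3
beaker conf0.65 px [389 175  27  25] rect c 709 -281 size 65 73 ang 0.8 mean [ 708. -282.] axis deg 122.9
spare conf0.61 px [312 147  12  13] rect c 786 -73 size 37 38 ang 45.6 mean [786. -73.] axis deg 170.9
```

View pics/crop.png

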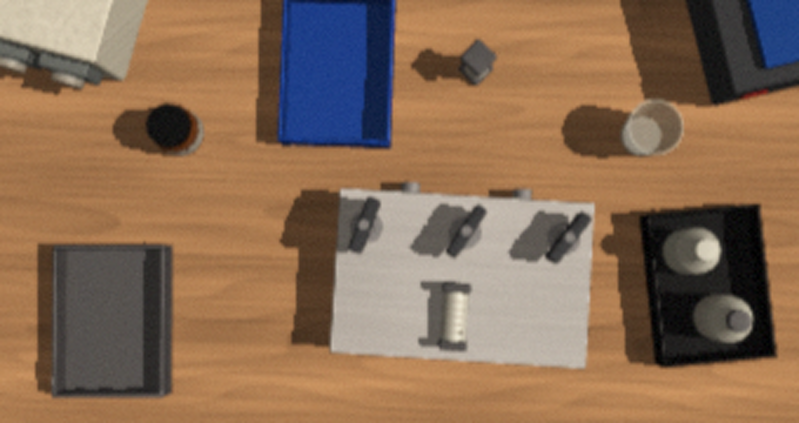

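The crop confirms the choice: spent cartridge at crop (454,317), with ribbed body and square caps, and the empty grey tray at (112,320). I'll move above the cartridge.

```bash
python3 -m jog '[[94,[0,0,0],-0.029],[94,[0,0,0],-0.029],[94,[-0.2,-0.3,0],0],[94,[-0.4,-0.6,0],0],[94,[-0.44,-0.65,0],0],[94,[-0.44,-0.65,0],0],[94,[-0.44,-0.65,0],0],[94,[-0.44,-0.65,0],0],[94,[-0.44,-0.65,0],0],[94,[-0.44,-0.65,0],0],[94,[-0.44,-0.65,0],0],[94,[-0.44,-0.65,0],0],[94,[-0.44,-0.65,0],0],[94,[-0.44,-0.65,0],0],[94,[-0.44,-0.65,0],0],[94,[-0.44,-0.65,0],0],[94,[-0.44,-0.65,0],0],[94,[-0.44,-0.65,0],0],[94,[-0.44,-0.65,0],0],[94,[-0.4,-0.5,0],0]]'
python3 -m jog '[[70,[0,0,0],0],[70,[0,0,0],0],[70,[0,0,0],0]]'
cat > w.py <<'E'
from h import *
import sys
s=read_state();T=wristT(s);im=camera("wrist")
print(s["clock"],s["eef_pos"].round(1),"yaw",np.degrees(s["eef_rot"][2]).round(2),"gap",s["finger_gap"],"f",s["wrist_force"].round(1))
for a in sys.argv[2:]:
    q,z=a.split(":");measure("wrist",q,float(z),T)
cv2.imwrite("pics/%s.png"%sys.argv[1],im[:,:,::-1])
E
python3 w.py w1 cartridge:95 bolt_mid:125 housing:69
```

```text
clock: 2.65
eef_pos: [478.0, -51.5, 224.3]
eef_rot: [-3.141, 0.0, 3.072]
wrist_force: [-0.6, 1.4, 0.5]
finger_gap: 94.2
finger_force: 0.0
clock: 2.95
eef_pos: [477.0, -48.8, 224.3]
eef_rot: [3.141, -0.0, 3.074]
wrist_force: [0.4, 0.7, -0.1]
finger_gap: 73.3
finger_force: 0.0
2.95 [477.  -48.8 224.3] yaw 176.1 gap 73.28158583623724 f [ 0.4  0.7 -0.1]
cartridge conf0.80 px [272 206  36  86] rect c 481 -48 size 34 85 ang 86.2 mean [480. -48.] axis deg 177.0
bolt_mid conf0.71 px [271 303  43  62] rect c 570 -57 size 29 74 ang 68.6 mean [568. -57.] axis deg 152.0
housing conf0.89 px [265 240 301 181] rect c 537 -54 size 316 220 ang 87.6 mean [512. -55.] axis deg 86.9
```

View pics/w1.png

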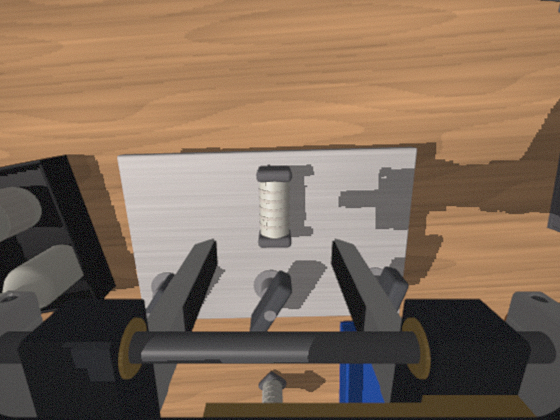

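The wrist view shows the cartridge at (274,206), centred between the fingers, with the bolts behind it at about (271,303). I'll descend to TCP z of about 93, which keeps the fingertips off the cover, and grip.

```bash
python3 -m jog '[[70,[-0.04,0.02,0.3],0],[70,[0,0,0.5],0],[70,[0,0,0.5],0],[70,[0,0,0.5],0],[70,[0,0,0.4],0],[70,[0,0,0.3],0],[70,[0,0,0.12],0],[20,[0,0,0],0],[20,[0,0,0],0],[20,[0,0,0],0],[20,[0,0,0],0],[20,[0,0,0],0],[20,[0,0,0],0]]' 20
```

```text
clock: 4.45
eef_pos: [479.6, -48.6, 93.5]
eef_rot: [-3.142, 0.0, 3.073]
wrist_force: [-0.6, 0.5, 3.5]
finger_gap: 29.2
finger_force: 20.0
```

```bash
python3 -m jog '[[20,[0,0,-0.2],0],[20,[0,0,-0.5],0],[20,[0,0,-0.6],0],[20,[0,0,-0.5],0],[20,[0,0,-0.2],0],[20,[0.04,0.3,0],0],[20,[0.08,0.6,0],0],[20,[0.08,0.7,0],0],[20,[0.08,0.7,0],0],[20,[0.08,0.7,0],0],[20,[0.08,0.7,0],0],[20,[0.08,0.7,0],0],[20,[0.08,0.7,0],0],[20,[0.08,0.7,0],0],[20,[0.08,0.7,0],0],[20,[0.08,0.7,0],0],[20,[0.08,0.6,0],0],[20,[0.04,0.4,0],0],[20,[0.02,0.2,0],0],[20,[0,0,0],0]]'
python3 - <<'E'
from h import *
s=read_state();T=wristT(s);camera("wrist")
print(s["eef_pos"],s["finger_gap"]);measure("wrist","waste_tray",45,T)
E
```

```text
clock: 6.45
eef_pos: [459.0, 374.2, 192.6]
eef_rot: [-3.141, -0.001, 3.074]
wrist_force: [-0.1, 0.0, 0.0]
finger_gap: 29.0
finger_force: 20.0
[459.04492427 374.23958892 192.60531456] 29.033408376533313
waste_tray conf0.87 px [ 88 389  64  62] rect c 700 120 size 77 89 ang 86.2 mean [695. 119.] axis deg 154.6
waste_tray conf0.56 px [275 192 145 175] rect c 465 381 size 190 141 ang 1.3 mean [433. 387.] axis deg 44.6
```

```bash
python3 -m jog '[[20,[-0.1,0.08,0.2],0],[20,[0,0,0.5],0],[20,[0,0,0.6],0],[20,[0,0,0.6],0],[20,[0,0,0.5],0],[20,[0,0,0.4],0],[20,[0,0,0.2],0],[20,[0,0,0.15],0],[20,[0,0,0.06],0],[20,[0,0,0],0],[55,[0,0,0],0],[55,[0,0,0],0],[55,[0,0,0],0],[55,[0,0,-0.2],0],[55,[0,0,-0.5],0],[55,[0,0,-0.6],0],[55,[0,0,-0.6],0],[55,[0,0,-0.6],0],[55,[0,0,-0.4],0],[55,[0,0,-0.3],0]]'
python3 - <<'E'
from h import *
camera("top");measure("top","cartridge",25)
s=read_state();T=wristT(s);camera("wrist");measure("wrist","cartridge",25,T)
E
```

```text
clock: 8.55
eef_pos: [464.8, 377.6, 195.5]
eef_rot: [3.14, 0.002, 3.073]
wrist_force: [0.6, -0.1, 0.1]
finger_gap: 54.9
finger_force: 0.0
cartridge conf0.69 px [162 255  14  24] rect c 467 374 size 77 36 ang 1.2 mean [489. 375.] axis deg 14.5
cartridge conf0.95 px [273 195  31  76] rect c 469 378 size 34 87 ang 86.9 mean [467. 378.] axis deg 177.1
```

The cartridge lies in the tray, seen by both cameras at about (468,377). Next, the middle bolt.

```bash
python3 -m jog '[[55,[-0.1,-0.3,-0.1],0],[55,[-0.18,-0.55,-0.1],0],[55,[-0.21,-0.64,-0.1],0],[55,[-0.21,-0.64,-0.1],0],[55,[-0.21,-0.64,-0.1],0],[55,[-0.21,-0.64,-0.1],0],[55,[-0.21,-0.64,0],0],[55,[-0.21,-0.64,0],0],[55,[-0.21,-0.64,0],0],[55,[-0.21,-0.64,0],0],[55,[-0.21,-0.64,0],0],[55,[-0.21,-0.64,0],0],[55,[-0.2,-0.62,0],0],[55,[-0.2,-0.6,0],0],[55,[-0.1,-0.3,0],0],[55,[-0.05,-0.1,0],0],[55,[0,0,0],0.047],[55,[0,0,0],0.047],[55,[0,0,0],0.047],[55,[0,0,0],0]]'
python3 w.py w2 bolt_mid:125
python3 - <<'E'
import cv2;im=cv2.imread("pics/w2.png");cv2.imwrite("pics/w2c.png",cv2.resize(im[80:380,100:460],None,fx=2,fy=2))
E
```

```text
clock: 10.75
eef_pos: [580.2, -74.1, 222.6]
eef_rot: [-3.142, -0.0, 2.629]
wrist_force: [0.8, 0.5, 0.4]
finger_gap: 54.6
finger_force: 0.0
10.75 [580.2 -74.1 222.6] yaw 150.6 gap 54.58632732568719 f [0.8 0.5 0.4]
bolt_mid conf0.72 px [289 204  23  77] rect c 579 -59 size 20 71 ang 57.3 mean [578. -57.] axis deg 148.1
```

View pics/w2c.png

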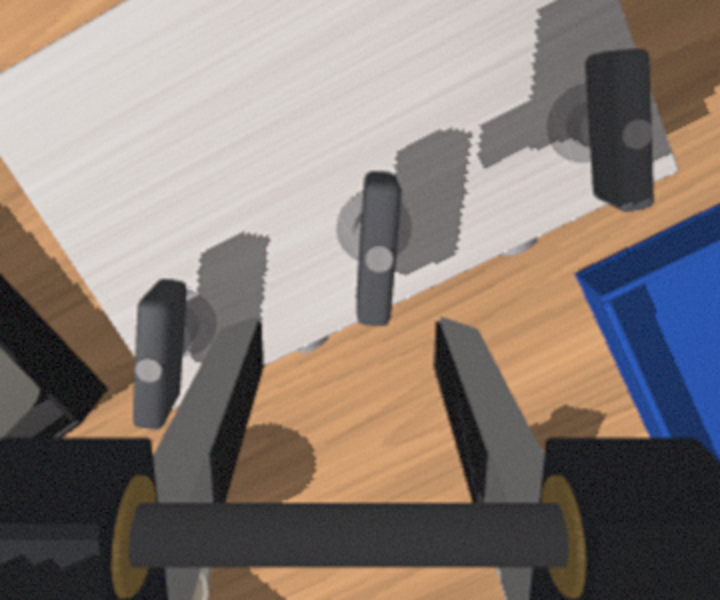

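The crop shows the middle bolt's bar with its top mark at crop (378,258), full picture (289,209), midway between its neighbours at crop (160,355) and (620,130). I'll take its centre as (579,-58) with the bar at 148°.

```bash
python3 -m jog '[[50,[0.17,0.27,0],0.014],[50,[0,0,0.3],0],[50,[0,0,0.5],0],[50,[0,0,0.5],0],[50,[0,0,0.4],0],[50,[0,0,0.3],0],[50,[0,0,0.17],0],[50,[0,0,0],0],[10,[0,0,0],0],[10,[0,0,0],0],[10,[0,0,0],0],[10,[0,0,0],0],[10,[0,0,0],0]]' 25
```

```text
clock: 12.15
eef_pos: [580.0, -58.5, 114.6]
eef_rot: [3.14, 0.001, 2.586]
wrist_force: [0.4, 0.5, 1.6]
finger_gap: 16.2
finger_force: 25.0
```

```bash
python3 -m jog '[[10,[0,0,0],0.02],[10,[0,0,0],0.04],[10,[0,0,0],0.04],[10,[0,0,0],0.04],[10,[0,0,0],0.04],[10,[0,0,0],0.04],[10,[0,0,0],0.04],[10,[0,0,0],0.03],[10,[0,0,0],0.02],[10,[0,0,0],0]]' 30; python3 -c "
from h import *
s=read_state();print(s['moment'],s['wrist_force'],np.degrees(s['eef_rot'][2]))"
```

```text
clock: 13.15
eef_pos: [582.1, -57.4, 114.7]
eef_rot: [3.135, -0.002, 1.611]
wrist_force: [23.2, 12.6, -9.2]
finger_gap: 16.1
finger_force: 30.0
[ 2.14992971 -3.65343236 -0.05366469] [23.16293243 12.62522114 -9.22479525] 92.28740631127503
```

```bash
python3 -m jog '[[10,[0.02,0.04,0],0.01],[10,[0,0.02,0],0.01],[10,[0,0,0],0.01],[10,[0,0,0],0]]'; python3 -c "
from h import *
s=read_state();print(s['moment'],s['wrist_force'],np.degrees(s['eef_rot'][2]))"
```

```text
clock: 13.55
eef_pos: [582.7, -57.2, 114.6]
eef_rot: [3.141, -0.001, 1.518]
wrist_force: [-0.1, 6.1, 2.7]
finger_gap: 15.9
finger_force: 30.1
[0.96861751 0.11682355 0.43066772] [-0.14296375  6.0945516   2.7464446 ] 86.96451354753945
```

```bash
python3 -m jog '[[10,[0,0,0],0.01],[10,[0,0,0],0.005],[10,[0,0,0],0]]'; python3 -c "
from h import *
s=read_state();print(s['moment'],s['wrist_force'],np.degrees(s['eef_rot'][2]))"
```

```text
clock: 13.85
eef_pos: [582.7, -57.5, 114.7]
eef_rot: [3.141, -0.001, 1.471]
wrist_force: [-0.4, 5.8, 3.9]
finger_gap: 15.9
finger_force: 31.0
[0.91358195 0.12529866 0.63525873] [-0.44009771  5.79851544  3.8784302 ] 84.29939355488303
```

```bash
python3 -m jog '[[50,[0,0,0],0],[50,[0,0,0],0],[50,[0,0,0],0],[50,[0,0,-0.3],0],[50,[0,0,-0.6],0],[50,[0,0,-0.6],0],[50,[0,0,-0.5],0],[50,[0.2,0,-0.2],0],[50,[0.5,-0.04,0],0],[50,[0.6,-0.04,0],0],[50,[0.6,-0.04,0],0],[50,[0.4,-0.02,0],0],[50,[0.1,0,0],0]]'
python3 -m jog '[[50,[0,0,0],-0.042],[50,[0,0,0],-0.042],[50,[0,0,0],-0.042],[50,[0,0,0],-0.042],[50,[0,0,0],-0.042],[50,[0,0,0],-0.042],[50,[0,0,0],-0.042],[50,[0,0,0],-0.042],[50,[0,0,0],-0.042],[50,[0,0,0],-0.042],[50,[0,0,0],0],[50,[0,0,0],0]]'
python3 w.py w3 bolt_left:125
python3 - <<'E'
from h import *
camera("top");measure("top","bolt_mid",125);measure("top","bolt_left",125)
E
```

```text
clock: 15.15
eef_pos: [587.3, 64.3, 224.0]
eef_rot: [-3.141, -0.0, 1.473]
wrist_force: [0.4, -0.4, -0.5]
finger_gap: 50.2
finger_force: 0.0
clock: 16.35
eef_pos: [587.5, 61.7, 224.1]
eef_rot: [-3.141, -0.0, 2.786]
wrist_force: [-0.5, -0.2, -0.9]
finger_gap: 50.1
finger_force: 0.0
16.35 [587.5  61.7 224.1] yaw 159.62 gap 50.119585253042125 f [-0.5 -0.2 -0.9]
bolt_left conf0.84 px [273 211  25  78] rect c 585 62 size 21 71 ang 69.6 mean [583.  63.] axis deg 160.0
bolt_left conf0.57 px [ 55 275  52  74] rect c 572 -162 size 41 83 ang 34.9 mean [ 571. -158.] axis deg 130.1
bolt_mid conf0.56 px [308 217  24   3] rect c 580 -63 size 58 16 ang 86.3 mean [579. -64.] axis deg 87.7
bolt_left conf0.20 px [309 236 111  80] rect c 531 -56 size 296 202 ang 87.4 mean [523. -95.] axis deg 92.4
```

View pics/w3.png

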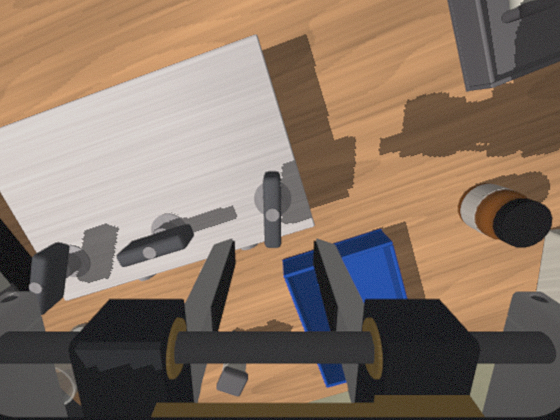

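The wrist picture shows the middle bar at (155,245), parallel to the cover's edge and so home. The left bar is at (272,208), between the fingers. I'll grip it.

```bash
python3 -m jog '[[50,[0,0.02,0.3],0],[50,[0,0,0.5],0],[50,[0,0,0.5],0],[50,[0,0,0.4],0],[50,[0,0,0.3],0],[50,[0,0,0.2],0],[50,[0,0,0],0],[10,[0,0,0],0],[10,[0,0,0],0],[10,[0,0,0],0],[10,[0,0,0],0],[10,[0,0,0],0]]' 30
python3 -m jog '[[10,[0,0,0],0.02],[10,[0,0,0],0.04],[10,[0,0,0],0.04],[10,[0,0,0],0.04],[10,[0,0,0],0.04],[10,[0,0,0],0.04],[10,[0,0,0],0.04],[10,[0,0,0],0.04],[10,[0,0,0],0.04],[10,[0,0,0],0.03],[10,[0,0,0],0.02],[10,[0,0,0],0]]'
python3 -c "
from h import *
s=read_state();print(s['moment'],s['wrist_force'],np.degrees(s['eef_rot'][2]))"
```

```text
clock: 17.8
eef_pos: [587.2, 60.3, 114.7]
eef_rot: [-3.136, -0.0, 2.79]
wrist_force: [-8.3, -14.0, 7.6]
finger_gap: 16.0
finger_force: 30.0
clock: 19.0
eef_pos: [587.8, 60.9, 114.7]
eef_rot: [-3.141, 0.003, 1.562]
wrist_force: [-3.9, -15.4, 5.5]
finger_gap: 15.5
finger_force: 30.0
[-2.78248714  0.89244213 -0.12643393] [ -3.9169574  -15.39578683   5.46540784] 89.49004917762892
```

```bash
python3 -m jog '[[10,[-0.02,0,0],0.01],[10,[-0.01,0,0],0.01],[10,[0,0,0],0.01],[10,[0,0,0],0.005],[10,[0,0,0],0]]'; python3 -c "
from h import *
s=read_state();print(s['moment'],s['wrist_force'],np.degrees(s['eef_rot'][2]))"
```

```text
clock: 19.5
eef_pos: [587.8, 60.9, 114.7]
eef_rot: [3.142, 0.001, 1.455]
wrist_force: [-3.5, -5.2, 3.7]
finger_gap: 15.9
finger_force: 31.4
[-1.00454984  0.69615949  0.75792398] [-3.54950499 -5.17592247  3.67434074] 83.38707624367986
```

```bash
python3 -m jog '[[50,[0,0,0],0],[50,[0,0,0],0],[50,[0,0,0],0],[50,[0,0,-0.3],0],[50,[0,0,-0.6],0],[50,[0,0,-0.6],0],[50,[0,0,-0.5],0],[50,[-0.2,0,-0.2],0],[50,[-0.5,0.05,0],0],[50,[-0.6,0.05,0],0],[50,[-0.7,0.05,0],0],[50,[-0.7,0.05,0],0],[50,[-0.7,0.05,0],0],[50,[-0.6,0.05,0],0],[50,[-0.5,0.05,0],0],[50,[-0.27,0,0],0],[50,[0,0,0],0]]'
python3 -m jog '[[50,[0,0,0],-0.04],[50,[0,0,0],-0.04],[50,[0,0,0],-0.04],[50,[0,0,0],-0.04],[50,[0,0,0],-0.04],[50,[0,0,0],-0.04],[50,[0,0,0],-0.04],[50,[0,0,0],-0.04],[50,[0,0,0],0],[50,[0,0,0],0]]'
python3 w.py w4 bolt_right:125
```

```text
clock: 21.2
eef_pos: [577.2, -178.8, 223.9]
eef_rot: [-3.141, -0.0, 1.453]
wrist_force: [0.1, 1.6, -0.2]
finger_gap: 49.7
finger_force: 0.0
clock: 22.2
eef_pos: [577.8, -176.6, 224.3]
eef_rot: [3.142, -0.0, 2.458]
wrist_force: [-0.3, 0.6, 0.2]
finger_gap: 49.8
finger_force: 0.0
22.2 [ 577.8 -176.6  224.3] yaw 140.81 gap 49.78914313361492 f [-0.3  0.6  0.2]
bolt_right conf0.70 px [272 210  24  78] rect c 575 -177 size 19 72 ang 51.2 mean [ 574. -176.] axis deg 142.8
bolt_right conf0.33 px [ 86 243  91  72] rect c 490 -331 size 101 45 ang 80.9 mean [ 490. -327.] axis deg 83.5
```

View pics/w4.png

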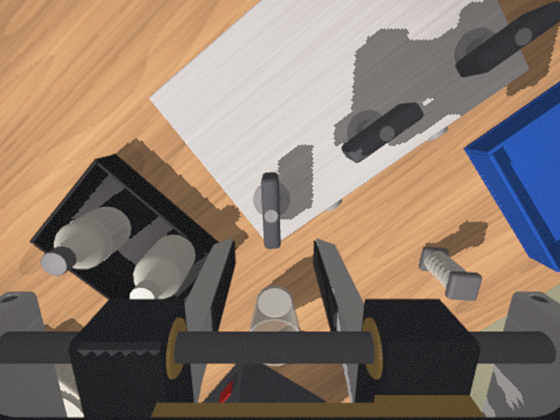

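The picture shows the right bar at (271,210), between the fingers. The middle bar at (383,130) and the left bar at (510,40) both lie along the row.

```bash
python3 -m jog '[[50,[0,0,0.3],0],[50,[0,0,0.5],0],[50,[0,0,0.5],0],[50,[0,0,0.4],0],[50,[0,0,0.3],0],[50,[0,0,0.2],0],[50,[0,0,0],0],[10,[0,0,0],0],[10,[0,0,0],0],[10,[0,0,0],0],[10,[0,0,0],0],[10,[0,0,0],0]]' 30
python3 -m jog '[[10,[0,0,0],0.02],[10,[0,0,0],0.04],[10,[0,0,0],0.04],[10,[0,0,0],0.04],[10,[0,0,0],0.04],[10,[0,0,0],0.04],[10,[0,0,0],0.04],[10,[0,0,0],0.02],[10,[0,0,0],0]]'
python3 -c "
from h import *
s=read_state();print(s['moment'],s['wrist_force'],np.degrees(s['eef_rot'][2]))"
```

```text
clock: 23.5
eef_pos: [576.5, -179.0, 114.7]
eef_rot: [-3.138, -0.001, 2.46]
wrist_force: [-7.8, -3.6, 4.6]
finger_gap: 15.7
finger_force: 30.0
clock: 24.4
eef_pos: [577.5, -178.5, 114.7]
eef_rot: [-3.142, 0.002, 1.578]
wrist_force: [-3.3, -6.5, 1.9]
finger_gap: 15.9
finger_force: 30.0
[-1.21454702  0.68941552 -0.10959506] [-3.29000634 -6.50611944  1.8533861 ] 90.4036513229114
```

```bash
python3 -m jog '[[10,[-0.01,0,0],0.01],[10,[0,0,0],0.01],[10,[0,0,0],0.01],[10,[0,0,0],0.01],[10,[0,0,0],0]]'; python3 -c "
from h import *
s=read_state();print(s['moment'],s['wrist_force'],np.degrees(s['eef_rot'][2]))"
```

```text
clock: 24.9
eef_pos: [577.6, -178.3, 114.7]
eef_rot: [-3.142, 0.001, 1.455]
wrist_force: [-3.7, -2.6, 3.8]
finger_gap: 16.3
finger_force: 31.3
[-0.56593228  0.85674094  0.69954596] [-3.65866215 -2.55194531  3.81901934] 83.37489789685743
```

```bash
python3 -m jog '[[50,[0,0,0],0],[50,[0,0,0],0],[50,[0,0,0],0],[50,[0,0,-0.3],0],[50,[0,0,-0.6],0],[50,[0,0,-0.6],0],[50,[0,0,-0.6],0],[50,[0,0,-0.6],0],[50,[0,-0.3,-0.2],0],[50,[0,-0.6,0],0],[50,[0,-0.6,0],0],[50,[0,-0.6,0],0],[50,[0,-0.6,0],0],[50,[0,-0.3,0],0],[50,[0,0,0],0]]'
python3 - <<'E'
from h import *
im=camera("top")
measure("top","bolt_left",125);measure("top","cartridge",25)
a=cv2.resize(im[195:300,110:380],None,fx=2.9,fy=2.9,interpolation=cv2.INTER_CUBIC)
b=cv2.resize(camera("scene")[140:360,80:450],None,fx=2.116,fy=2.116)[:290,:783]
b=cv2.resize(b,(783,290));cv2.imwrite("pics/end.png",np.vstack([a[:,:783],b])[:,:,::-1])
E
```

```text
clock: 26.4
eef_pos: [427.8, -160.5, 260.8]
eef_rot: [3.14, 0.001, 1.455]
wrist_force: [-0.1, 0.1, -0.2]
finger_gap: 50.1
finger_force: 0.0
bolt_left conf0.61 px [264 218  26   8] rect c 583 58 size 19 66 ang 1.0 mean [584.  58.] axis deg 87.1
cartridge conf0.87 px [159 253  16  28] rect c 465 378 size 39 82 ang 86.5 mean [465. 377.] axis deg 175.6
cartridge conf0.15 px [310 218  24   8] rect c 581 -63 size 18 65 ang 1.0 mean [583. -64.] axis deg 88.6
```

View pics/end.png

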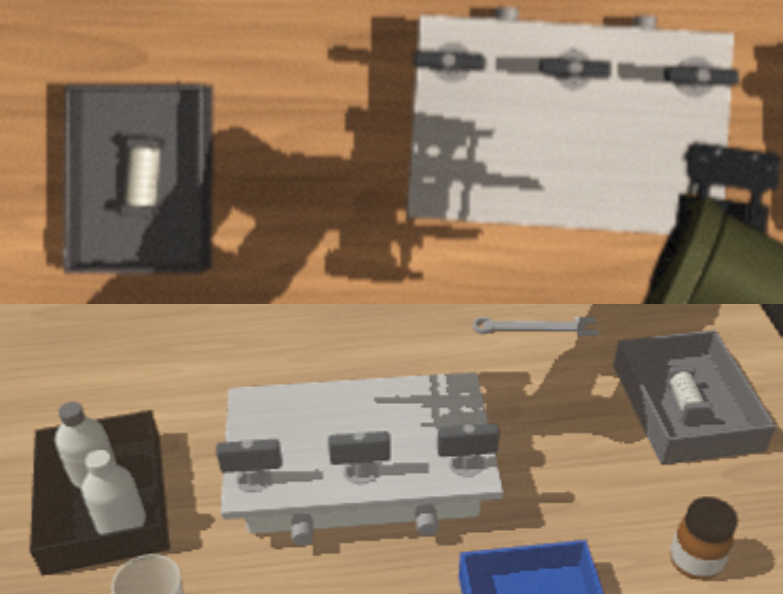

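The picture shows all three bars in line along the row (crop row about 65), the cartridge in the grey tray at (140,175), and the bottles, jar and beaker standing. The fresh cartridge is outside this crop but was standing in the last wrist view.

```bash
python3 -c "
from cell import *
print(sign_off())"
```

```text
the job is handed in; nothing more can be done
None
```

The job is done and handed in at about 27 s on the robot's clock: the spent cartridge is in the grey waste tray, and the middle, left and right bolts were turned to their stops in that order. The bottles, jar, beaker and fresh cartridge were still standing when last seen; sign-off returned no verdict.

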